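# Find the rattling coin tin in the cash box

### The job

Lift the cash box's lid by its bow handle and lay it gently back onto its stop. Of the three sealed tins inside, two are packed tight and one holds loose coins: lift them one at a time and shake them briskly end to end until you find the one that rattles, and put each quiet one back down in a pocket. Finish while holding the rattling tin out over the middle of the black change mat, level and about 15 cm above it; do not set it down or let go, and leave the other things on the counter where they are.

Things in the scene. Friction and masses are not known exactly. Their poses are not given: they have to be found in the camera images.
- cash_box: Dark blue-grey steel cash box, fixed, 150 mm (its x) by 350 mm (its y), walls 50 mm high; origin under its centre on the worktop, x towards the hinge side (away from the robot), y to the left. Inside, a grey insert (top 22 mm above the worktop) has three pockets in a row along y, each 126 mm (x) by 60 mm (y) and 16 mm deep, with one sealed tin standing in each.
- pocket_left (a point): Centre of the floor of the left (+y) pocket, on which its tin stands, 6 mm above the worktop. Each tin is 120 mm long (box x), 54 mm wide (box y), 66 mm high, centred in its pocket to 2 mm, its top 72 mm above the worktop: cream body, bare metal slip lid, red paper seal over each end. All three look the same. The tins are not in the state.
- pocket_middle (a point): The same for the middle pocket; pockets are 106 mm apart, so 52 mm are free between tins. One tin, a different one each time, holds six loose coins (22 mm, 120 g in all), piled at its middle at the start; the other two are packed solid and nothing moves in them. Each tin with contents weighs 0.24 to 0.40 kg; the weight does not tell which it is.
- pocket_right (a point): The same for the right (-y) pocket. Loose coins slide along the tin's inside (112 mm) when it is jerked lengthwise by over 2.5 m/s2 or tilted end to end by over 15 degrees, knock against the end and stay there once it is level: the weight then pulls about 0.04 N m to that side of a grip at the middle (0.08 N m from end to end).
- lid (a joint): Lid hinge: 0 shut (as it starts), 1.75 rad back on its stop, just past upright. Stiff (0.75 N m): the lid stays where it is left; lifting takes about 8 N at the handle. Shut, its front edge is 152 mm from the hinge and its top 84 mm above the worktop. On its stop it is all behind the hinge line, its edge 195 mm above the worktop: keep hand and tin in front of it or above.
- lid_handle (a point): Middle of the bow handle's grip, on the lid near its front edge: round steel bar, 10 mm thick, 96 mm long along box y, 31 mm clear of the lid. Shut: 132 mm ahead of the hinge line, 70 mm above it, 120 mm above the worktop. On the stop it is behind the lid, 92 mm behind the hinge line and 117 mm above it, about 30 mm free for the finger between bar and lid.
- lid_hinge (a point): Middle of the hinge line (along the box's y), at the top of the box's back wall, 75 mm behind its centre and 50 mm above the worktop. It does not move.
- change_mat: Flat black rubber change mat with studs, 150 mm (its x) by 200 mm (its y), 8 mm thick, to the right of the cash box; fixed. Origin under its centre on the worktop. The tin is to be held over its middle.
- call_bell: Counter bell, steel dome on a black foot, 82 mm wide, 67 mm high, behind the mat; origin under its centre. Leave it alone.
- order_pad: Order pad, 152 by 92 by 11 mm, lying to the right of the cash box near the robot; origin under its centre. Leave it alone.
- sanitiser: Pump bottle of hand gel, 69 by 62 by 167 mm, upright behind the cash box; origin under its centre. Leave it alone.
- shaker_chili: Glass shaker with a steel cap, reddish contents, 73 mm wide, 119 mm high, behind the cash box at the left; origin under its centre. Leave it alone.

How it is judged:
By the outcome, as a careful person would: the job done as asked, in the order asked, and still so for the second after the job is handed in, while the arm keeps its last pose, push and grip.
It also fails if it takes over 72 s, if anything falls off the work surface, if the arm or the gripper's body presses on something with over 40 N, if the wrist force passes 120 N, or if a joint passes its speed limit or range.

### The arm

A 6-joint arm with a two-finger parallel gripper is mounted at the origin on a cart in front of the work surface, level with it; the furniture and walls round the work are solid. World frame = base frame: x ahead of the robot, y to its left, z up, the work surface at z = 0. Lengths are in m, angles in rad, forces in N, time in s.
With the tool pointing down it reaches from about 0.3 to 0.775 m from the base axis. Payload 14.6 kg.
Tool frame: the origin (TCP) lies at the very end of the fingers, on their centre line; the grasp point (between the pads) lies 19 mm behind it (ctrl.hold_point_z is the distance from the TCP to the grasp point, in m); x points along the fingers, y is the direction in which the jaws open and shut, and the axes are right-handed (so a half turn about x gives the same grasp; the last joint's range is limited). The gripper opens to 94 mm and grips with 3 to 60 N. Pads are 16 mm wide; open, the fingers measure 119 mm over their backs; the gripper's body (75 mm by 177 mm) begins 78 mm behind the grasp point.
Start: joints at [1.218, 0.3, 1.521, -0, 1.321, -0.067], TCP at [0.155, 0.528, 0.205] pointing down, gripper open.
Joint ranges: [-3.03, 3.03], [-0.79, 2.21], [0.23, 2.52], [-1.04, 4.18], [0, 3.07], [-2.55, 2.55]. Speed limits (rad/s): [2.22, 2.22, 2.57, 3.14, 3.14, 3.14].

### API

Orientations are given as [roll, pitch, yaw] about the fixed x, y, z axes, in that order (R = Rz(yaw) Ry(pitch) Rx(roll)).
In Python, from station import get_obs, camera, ticket, ctrl gives the robot as it stands.
- The arm moves only by the tool step_arm, never from a script. Its argument "motion" is a list that holds one entry, the list of rows, each a list of 6 numbers: the shift along the tool's x, y, z in m, then the turn, a rotation vector about the tool's x, y, z in degrees. A call has 1 to 12 rows; each row shifts and turns the commanded pose from where the row before left it, along the tool's axes as they then stand; what a row does not reach is not made up. A row lasts 1/8 s, in which the tool goes at most 62.5 mm and 10.7 degrees, less where a joint would pass 70% of its speed; a pose out of reach is approached as far as the arm can. A call is refused whole if a number of a shift passes 0.0625 or a number of a turn 10.7, either way. A call with a gripper value outside its range is refused whole. "fingers" is the finger opening in m, from 0 to 0.094, set as the call begins (left out, the last holds). The fingers move at their own pace and stop on an object; "squeeze" is the grip in N (left out, the last holds). Time passes only in rows, so rows that do not move let the fingers close. It gives the time, the measured TCP pose, the force and the opening at its end, in the units of the state.
- get_obs(): the state, without advancing time (a new reading comes with each control period).
- camera(name): name is "side" or "top"; returns a dict with "pixels" (480x640x3 uint8, red, green, blue), "fx", "fy", "cx", "cy" (pixels), "k1" (the pictures are not rectified: a ray, as slopes to the right and down, at radius r is drawn at 1 + k1 r^2 times it, then the intrinsics apply), "extrinsics" (4x4, takes a point from world to camera coordinates). Camera axes: x right, y up, looking along -z (the intrinsics and any distortion apply to the point x, -y, -z); pixel columns grow to the right and rows downward; lengths in m; the calibration is good to about 2 mm. A picture is of the moment at which its call begins. There is no depth.
- ticket.hand_in(): hands the job in, once; it reports no verdict.
The state is a dict: "time_s": time; "qpos": joint angles; "joint_vel": joint speeds; "tau": joint torques, N m; "ee_pos": TCP position; "eef_rot": TCP orientation; "force": force on the tool from outside, world axes, zero at the start; "moment": the same for the moment, N m; "grip_width": finger opening in m.
Only numpy, scipy, OpenCV 4.12 (cv2) and the standard library are available. Lean on these libraries where they do the work, as an engineer would, in place of code of your own. Each camera call takes 0.05 s, during which the arm holds its last target.

## Working session

There is one attempt and no reset: what is moved stays moved. The work goes in short steps, Python scripts to look and compute and a tool call to move; the robot and the scene stay as the last step left them, time stands still between calls to the robot, and variables do not carry over. Pictures are saved under pics/ and viewed, and the job is handed in when it is done.

Besides the shell and the picture viewer there is one more tool, called after "Call:" in YAML: its name, and indented under it one key for each argument. step_arm: Moves the arm, as the interface text tells. Its arguments: {"type":"object","properties":{"motion":{"type":"array","items":{"type":"array","items":{"type":"array","items":{"type":"number"}}}},"fingers":{"type":"number"},"squeeze":{"type":"number"}},"required":["motion"]}

```bash
ls; mkdir -p pics
python3 - <<'E'
from station import get_obs, camera, ticket, ctrl
import cv2,numpy as np
print(get_obs()); print(ctrl.hold_point_z)
for n in("top","side"):
    c=camera(n); cv2.imwrite(f"pics/{n}0.png",c["pixels"][:,:,::-1]); print(n,c["fx"],c["fy"],c["cx"],c["cy"],c["k1"]);print(np.round(c["extrinsics"],4))
E
```

```text
pics
{'time_s': 0.0, 'qpos': array([ 1.21840782e+00,  3.00482268e-01,  1.52156427e+00,  1.63626595e-05,
        1.32068084e+00, -6.66013693e-02]), 'joint_vel': array([ 9.61538519e-05, -8.23431778e-04, -2.04055919e-03,  1.33425155e-03,
        1.09285656e-03, -1.92464062e-03]), 'tau': array([ 7.18983938e-04, -5.31808376e+01, -3.52740490e+01,  7.08535127e-02,
        2.45311571e-02, -8.36211211e-05]), 'ee_pos': array([0.15496466, 0.52745626, 0.20488731]), 'eef_rot': array([-1.65136389,  1.56966148, -1.93715509]), 'force': array([-0.45478922, -0.00521529, -0.3481288 ]), 'moment': array([-0.01477299, -0.00341128, -0.011056  ]), 'grip_width': 0.09412868645017895}
0.0188
top 601.0453359545023 601.0453359545023 328.5097111684553 231.46958585012885 -0.018593778441350926
[[ 0.0133 -0.9999 -0.0037 -0.0629]
 [ 0.927   0.0109  0.375  -0.5576]
 [-0.3749 -0.0084  0.927  -1.1961]
 [ 0.      0.      0.      1.    ]]
side 480.53275995232644 480.53275995232644 317.3498201558076 242.259215722345 -0.10456375583733885
[[-0.9991  0.0409  0.0062  0.5855]
 [-0.0111 -0.4093  0.9123 -0.0787]
 [ 0.0399  0.9115  0.4094 -1.0356]
 [ 0.      0.      0.      1.    ]]
```

View pics/top0.png

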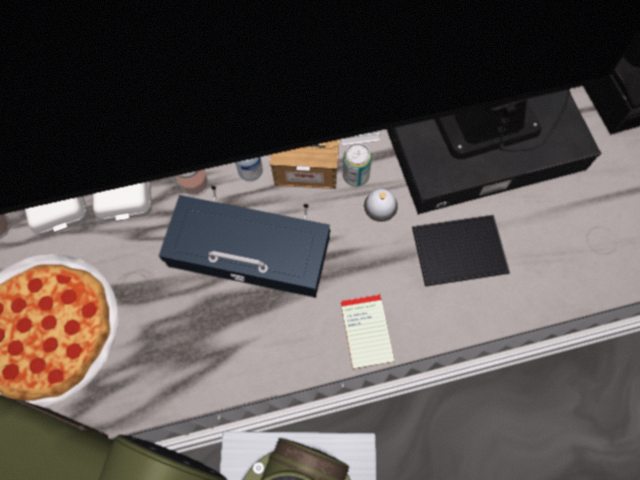

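View pics/side0.png

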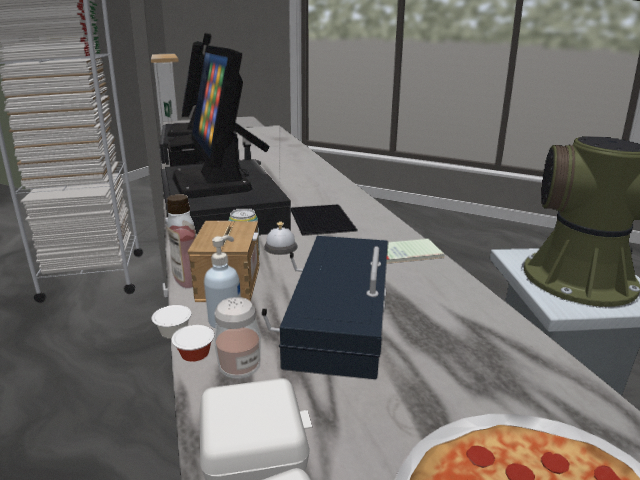

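The top view shows the blue lid with corners near (180,197), (330,224), (317,294) and (161,258). The handle posts are near (212,257) and (264,267). The mat centre is near (461,250), the pad near (367,330) and the bell near (381,205). The side view shows the same layout, with the handle near (375,270).

```bash
cat > h.py <<'E'
from station import get_obs, camera, ticket, ctrl
import cv2,numpy as np
from scipy.spatial.transform import Rotation as Ro
def ray(c,u,v):
    K=np.array([[c["fx"],0,c["cx"]],[0,c["fy"],c["cy"]],[0,0,1]])
    p=cv2.undistortPoints(np.array([[[u,v]]],float),K,np.array([c["k1"],0,0,0,0]))[0,0]
    E=c["extrinsics"];R=E[:3,:3];o=-R.T@E[:3,3];d=R.T@np.array([p[0],-p[1],-1]);return o,d
def onz(c,u,v,z):
    o,d=ray(c,u,v);return o+d*(z-o[2])/d[2]
def proj(c,P):
    E=c["extrinsics"];q=E[:3,:3]@np.array(P)+E[:3,3];a=q[0]/-q[2];b=-q[1]/-q[2];s=1+c["k1"]*(a*a+b*b)
    return c["fx"]*a*s+c["cx"],c["fy"]*b*s+c["cy"]
def blob(m,near):
    n,l,s,ce=cv2.connectedComponentsWithStats(m.astype(np.uint8),connectivity=8)
    k=l[near[1],near[0]];return (l==k).astype(np.uint8),s[k],ce[k]
E
python3 - <<'E'
from h import *
c=camera("top");im=c["pixels"].astype(int)
R,G,B=im[...,0],im[...,1],im[...,2]
print(im[220,230],im[250,461],im[260,238],im[150,30], im[100,200])
hsv=cv2.cvtColor(c["pixels"],cv2.COLOR_RGB2HSV)
m=(B-R>12)&(B<110); m=cv2.morphologyEx(m.astype(np.uint8),cv2.MORPH_CLOSE,np.ones((7,7)))
b,s,ce=blob(m,(250,240));print(s,ce)
cn=max(cv2.findContours(b,0,1)[0],key=cv2.contourArea);h=cv2.convexHull(cn)
q=cv2.approxPolyDP(h,6,True)[:,0];print(q.tolist())
for p in q: print(p,onz(c,*p,0.084).round(4))
mm=(im.max(2)<60);b,s,ce=blob(mm,(461,250));print(s,ce)
cn=max(cv2.findContours(b,0,1)[0],key=cv2.contourArea)
r=cv2.minAreaRect(cn);bx=cv2.boxPoints(r)
q=cv2.approxPolyDP(cv2.convexHull(cn),6,True)[:,0]
P=np.array([onz(c,*p,0.008) for p in q]);print("mat",P.round(3),P.mean(0))
# handle
m=(im.min(2)>110);m[:240]=0;m[275:]=0;m[:,:200]=0;m[:,275:]=0
ys,xs=np.nonzero(m);print(len(xs),xs.min(),xs.max())
l,s,ce=blob(m,(int(np.median(xs)),int(ys[xs==int(np.median(xs))][0])));print(s,ce)
for n in ((212,257),(264,267)):print(onz(c,*n,.12))
cv2.imwrite("pics/crop.png",cv2.resize(c["pixels"][180:310,150:350,::-1],None,fx=4,fy=4,interpolation=2))
d=camera("side");cv2.imwrite("pics/crops.png",cv2.resize(d["pixels"][220:400,270:410,::-1],None,fx=4,fy=3.3,interpolation=2))
E
```

```text
[65 75 86] [45 44 49] [135 134 138] [11 10 12] [5 7 9]
[  160   196   169    95 10109] [246.09694332 241.55811653]
[[179, 197], [328, 225], [314, 290], [160, 256]]
[179 197] [0.6486 0.2851 0.084 ]
[328 225] [ 0.5837 -0.0543  0.084 ]
[314 290] [ 0.4333 -0.0265  0.084 ]
[160 256] [0.5061 0.3115 0.084 ]
[ 413  216   95   69 4786] [459.71918094 250.05453406]
mat [[ 0.643 -0.443  0.008]
 [ 0.504 -0.465  0.008]
 [ 0.473 -0.278  0.008]
 [ 0.61  -0.254  0.008]] [ 0.55741689 -0.35992036  0.008     ]
398 200 267
[208 251  60  22 396] [237.56313131 259.44949495]
[0.4924303  0.18978308 0.12      ]
[0.4715041  0.07843791 0.12      ]
```

View pics/crop.png

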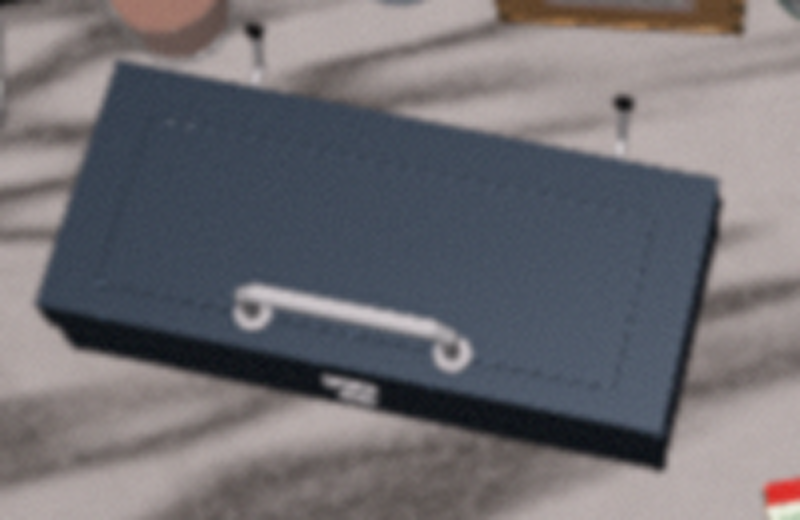

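View pics/crops.png

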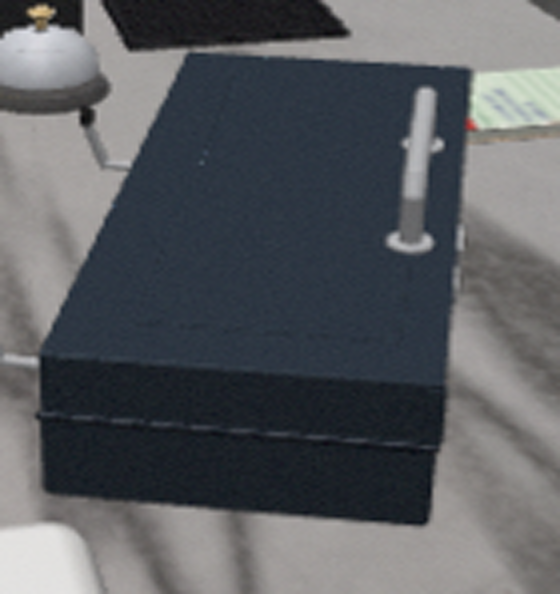

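The crops show the lid's top corners at full-image pixels (159.5,255.8), (179.5,195.5), (330,225) and (316,289.3). The bar's middle is near (236,258) in the top view and (374.5,266) in the side view.

Run:
```python
from h import *
c=camera("top");d=camera("side")
FL,BL,BR,FR=[onz(c,u,v,.084)[:2] for u,v in ((159.5,255.8),(179.5,195.8),(330,225),(316,289.3))]
print(FL,BL,BR,FR)
n=np.linalg.norm;print("len",n(FL-FR),n(BL-BR),"wid",n(FL-BL),n(FR-BR))
yv=(FL-FR)+(BL-BR);yv/=n(yv);xv=np.array([yv[1],-yv[0]])
yaw=np.arctan2(xv[1],xv[0]);print("yaw",np.degrees(yaw), "from sides",[np.degrees(np.arctan2(*(v[::-1]))) for v in(BL-FL,BR-FR)])
C=(FL+BL+BR+FR)/4;print("lid centre",C)
h=[onz(c,u,v,.125)[:2] for u,v in((210,252.8),(236.2,258),(262.5,263))];print("bar",h, n(h[0]-h[2]))
for p in h:print("rel lid centre",(p-C)@xv,(p-C)@yv)
# side view: bar mid
o,dd=ray(d,374.5,265.5);o2,d2=ray(c,236.2,258)
A=np.array([dd,-d2]).T;t=np.linalg.lstsq(A,o2-o,rcond=None)[0];print(o+dd*t[0],o2+d2*t[1])
# side corners near end
for p in ((280,328),(381,336)):print("side lid corner L",onz(d,*p,.084))
for q in ((270+190/4,220+55/3.3),(270+470/4,220+70/3.3)): print("R",onz(d,*q,.084))
# mat
print("mat ctr",onz(c,459.7,250.05,.008))
```

```text
[0.50651172 0.31268044] [0.65166932 0.28427357] [ 0.5837247  -0.05878764] [ 0.43488151 -0.03077747]
len 0.35084785368377147 0.349724839498411 wid 0.1479110500552438 0.151455821817261
yaw -11.492060086181413 from sides [np.float64(-11.072661363652124), np.float64(-10.657609426540942)]
lid centre [0.54419681 0.12684722]
bar [array([0.50001671, 0.1937549 ]), array([0.4890566 , 0.13747332]), array([0.4786214 , 0.08145127])] 0.11432350580894621
rel lid centre -0.056624557534611195 0.056764236514765636
rel lid centre -0.05615184011890258 -0.0005726315914060573
rel lid centre -0.05521644568280939 -0.05755059717474718
[0.49196748 0.14050841 0.11051505] [0.49394944 0.13985533 0.11110082]
side lid corner L [0.65394782 0.28884115 0.084     ]
side lid corner L [0.50676902 0.31425054 0.084     ]
R [ 0.58416248 -0.04993361  0.084     ]
R [ 0.43859625 -0.02225076  0.084     ]
mat ctr [ 0.55595559 -0.36015248  0.008     ]
```

```bash
cat >> h.py <<'E'
yaw=np.radians(-11.3);XV=np.array([np.cos(yaw),np.sin(yaw),0]);YV=np.array([-XV[1],XV[0],0]);ZV=np.array([0,0,1.])
BC=np.array([.546,.1275,0])
def bx(x,y,z):return BC+x*XV+y*YV+z*ZV
RH=[np.array([-ZV,s*XV,np.cross(-ZV,s*XV)]).T for s in(1,-1)]   # handle grasp: jaws along box x
RT=[np.array([-ZV,s*YV,np.cross(-ZV,s*YV)]).T for s in(1,-1)]   # tin
def Rcur(o=None):
    o=o or get_obs();return Ro.from_euler('xyz',o["eef_rot"]).as_matrix()
def go(P,R,o=None):
    o=o or get_obs();Rc=Rcur(o)
    rv=Ro.from_matrix(Rc.T@R).as_rotvec(degrees=True)
    dp=np.array(P)-o["ee_pos"]
    print("shift in cur tool",(Rc.T@dp).round(4),"in target tool",(R.T@dp).round(4),"rotvec",rv.round(2))
E
python3 - <<'E'
from h import *
c=camera("top");d=camera("side")
for n,k in(("top",c),("side",d)):
    print(n,"cam pos",ray(k,320,240)[0].round(3))
print(Rcur().round(3))
for R in RH: go(bx(-.057,0,.20),R)
for R in RT: go(bx(0,.106,.2),R)
print("sanitiser base",onz(d,222,318,0),"pump top",onz(c,248,163,.167),"shaker",onz(c,190,170,.11),onz(d,238,372,0),"bell",onz(c,381,205,.04))
print("box(wood) top front",onz(c,273,183,.06),onz(c,336,185,.06))
for P in (bx(.167,0,.167),bx(.167,0,.3),bx(.167,0,.5)): print(proj(c,P),proj(d,P))
E
```

```text
top cam pos [ 0.069 -0.067  1.318]
side cam pos [0.625 0.888 0.492]
[[-0.     0.282  0.959]
 [-0.     0.959 -0.282]
 [-1.    -0.    -0.   ]]
shift in cur tool [ 0.0054 -0.2787  0.4311] in target tool [0.0053 0.4048 0.3158] rotvec [8.493e+01 1.000e-02 1.000e-02]
shift in cur tool [ 0.0054 -0.2787  0.4311] in target tool [ 0.0053 -0.4048 -0.3158] rotvec [-9.507e+01 -1.000e-02  1.000e-02]
shift in cur tool [ 0.0054 -0.1681  0.4785] in target tool [ 0.0053 -0.2098  0.4618] rotvec [-5.07 -0.    0.01]
shift in cur tool [ 0.0054 -0.1681  0.4785] in target tool [ 0.0053  0.2098 -0.4618] rotvec [1.7493e+02 2.0000e-02 0.0000e+00]
sanitiser base [7.68507758e-01 1.30476569e-01 5.55111512e-17] pump top [0.69262449 0.12018033 0.167     ] shaker [0.70420943 0.25992422 0.11      ] [0.7223741 0.2857964 0.       ] bell [ 0.65404851 -0.17691476  0.04      ]
box(wood) top front [0.69842297 0.07576093 0.06      ] [ 0.69487947 -0.07136479  0.06      ]
(np.float64(260.14711778455904), np.float64(156.15429423320856)) (np.float64(250.5645159621609), np.float64(227.06499673304293))
(np.float64(252.8089870840057), np.float64(123.07183094773062)) (np.float64(246.7720068324934), np.float64(153.4589126199998))
(np.float64(238.41333442580472), np.float64(58.0909466892945)) (np.float64(241.03478895294455), np.float64(25.860448049598006))
```

Run:
```python
from h import *
c=camera("top");d=camera("side")
a=cv2.resize(c["pixels"][120:220,160:410,::-1],None,fx=3,fy=3,interpolation=2)
b=cv2.resize(d["pixels"][190:390,150:310,::-1],None,fx=3,fy=2.9,interpolation=2)
cv2.imwrite("pics/obs_t.png",a);cv2.imwrite("pics/obs_s.png",b)
```

```text
(no output)
```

View pics/obs_t.png

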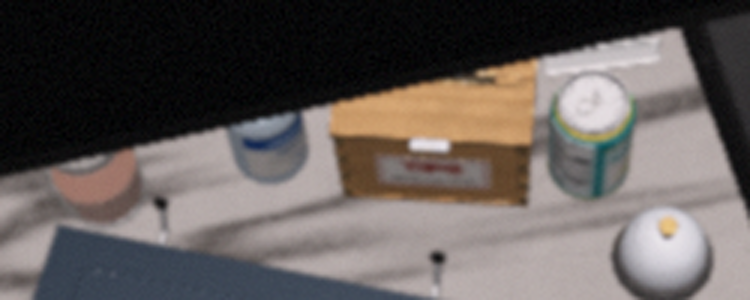

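View pics/obs_s.png

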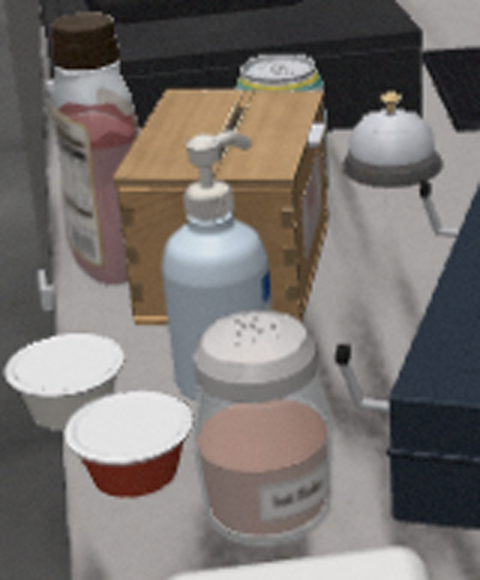

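Run:
```python
from h import *
c=camera("top");d=camera("side")
print("san front base",onz(c,249.5,180.5,0.005),"pump head",onz(d,217.5,241,.16),"nozzle",onz(d,232.5,238,.16),"shaker front base",onz(c,193,193,.0), "wood front top",onz(d,258,222,.1),onz(d,246,253,.1))
print("stop handle",bx(.167,0,.167))
```

```text
san front base [0.73211384 0.13976073 0.005     ] pump head [0.76260808 0.13851297 0.16      ] nozzle [0.73851975 0.12646388 0.16      ] shaker front base [0.69920869 0.27604554 0.        ] wood front top [ 0.71329257 -0.09753896  0.1       ] [0.72471205 0.06085651 0.1       ]
stop handle [0.70976265 0.09477699 0.167     ]
```

Call:
step_arm:
  motion:
    - [[-0.006,0,0,10.6,0,0],[-0.006,0,0,10.6,0,0],[-0.006,0,0,10.6,0,0],[-0.006,0,0,10.6,0,0],[-0.006,0,0,10.6,0,0],[-0.006,0,0,10.6,0,0],[-0.006,0,0,10.6,0,0],[-0.006,0,0,10.6,0,0]]
  fingers: 0.05

```text
time_s: 1.6
ee_pos: [0.1551, 0.5277, 0.2537]
eef_rot: [-1.197, 1.571, -2.969]
force: [-0.1, -0.5, 0.4]
grip_width: 0.0503
```

Run:
```python
from h import *
o=get_obs();print(o["time_s"],o["ee_pos"],o["qpos"],o["force"])
go(bx(-.057,0,.18),RH[0],o)
c=camera("top");d=camera("side")
o1,a=ray(c,270,164.5);o2,b=ray(d,250,253.5)
t=np.linalg.lstsq(np.array([a,-b]).T,o2-o1,rcond=None)[0];print("wood corner",o1+a*t[0],o2+b*t[1])
```

```text
1.6 [0.15505206 0.52767393 0.25365175] [1.21838564e+00 2.67421130e-01 1.45044518e+00 3.57244329e-05
 1.42374680e+00 1.41955260e+00] [-0.14253985 -0.4853476   0.36086587]
shift in cur tool [0.0736 0.406  0.3142] in target tool [0.0737 0.4048 0.3158] rotvec [-0.23  0.    0.  ]
wood corner [0.71996538 0.07911837 0.11041173] [0.71507816 0.0797902  0.10785861]
```

Call:
step_arm:
  motion:
    - [[0.002,0.025,0.02,-0.2,0,0],[0.004,0.05,0.039,0,0,0],[0.004,0.05,0.039,0,0,0],[0.004,0.05,0.039,0,0,0],[0.004,0.05,0.039,0,0,0],[0.004,0.05,0.039,0,0,0],[0.004,0.05,0.039,0,0,0],[0.003,0.05,0.039,0,0,0],[0.002,0.03,0.0225,0,0,0],[0,0,0,0,0,0],[0,0,0,0,0,0]]

```text
time_s: 3.08
ee_pos: [0.4874, 0.1465, 0.2227]
eef_rot: [-1.495, 1.57, 3.028]
force: [-0.3, 1.1, 0.5]
grip_width: 0.0501
```

Run:
```python
from h import *
o=get_obs();print(o["time_s"],o["ee_pos"],o["qpos"],o["force"])
go(bx(-.057,0,.101),RH[0],o)
c=camera("top");d=camera("side")
a=cv2.resize(c["pixels"][180:300,150:350,::-1],None,fx=4,fy=4,interpolation=2)
b=cv2.resize(d["pixels"][160:360,270:430,::-1],None,fx=3,fy=2.9,interpolation=2)
cv2.imwrite("pics/a_t.png",a);cv2.imwrite("pics/a_s.png",b)
```

```text
3.075 [0.48739328 0.14653614 0.22268392] [2.20008187e-01 1.94730764e-01 1.61127833e+00 1.38449611e-04
 1.33597257e+00 4.08925993e-01] [-0.25887553  1.13255775  0.50323576]
shift in cur tool [0.1217 0.0042 0.0072] in target tool [0.1217 0.0042 0.0072] rotvec [0.47 0.   0.02]
```

View pics/a_s.png

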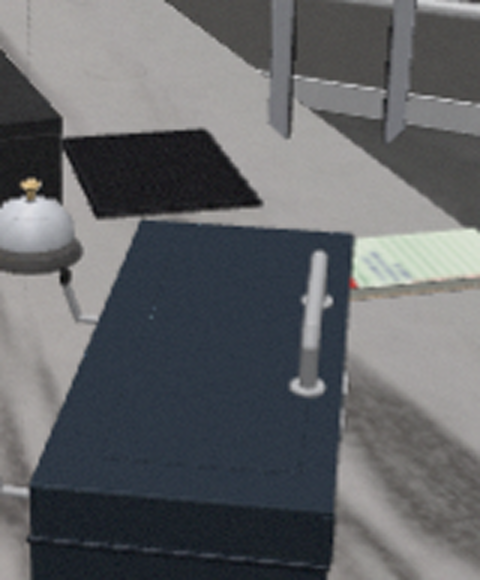

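View pics/a_t.png

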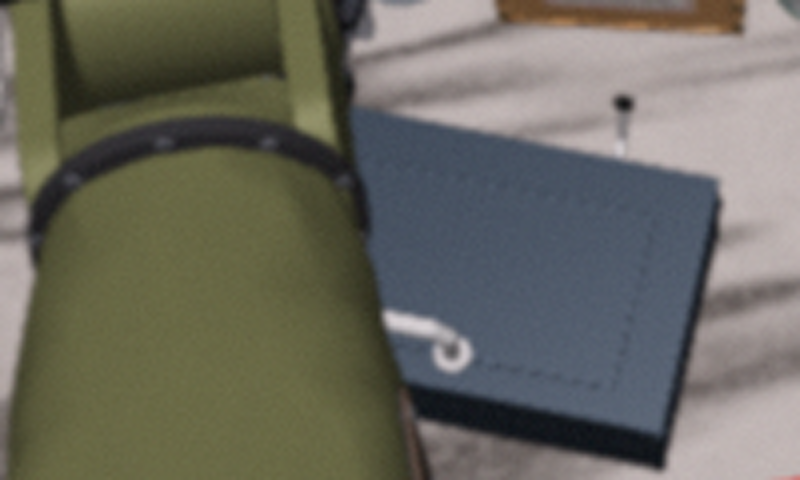

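The side view shows both finger tips astride the bar, at about (282,130) and (392,135) in the crop, with the bar top at (318,255). I'll go down and close.

Call:
step_arm:
  motion:
    - [[0.02,0.002,0.0035,0.5,0,0],[0.03,0.002,0.0035,0,0,0],[0.03,0,0,0,0,0],[0.025,0,0,0,0,0],[0.0165,0,0,0,0,0],[0,0,0,0,0,0],[0,0,0,0,0,0]]

```text
time_s: 4.05
ee_pos: [0.4908, 0.1389, 0.1024]
eef_rot: [1.983, 1.569, 0.213]
force: [1.2, 0.1, -0.5]
grip_width: 0.0498
```

Call:
step_arm:
  motion:
    - [[0,0,0,0,0,0],[0,0,0,0,0,0],[0,0,0,0,0,0],[0,0,0,0,0,0]]
  fingers: 0.0
  squeeze: 20

```text
time_s: 4.55
ee_pos: [0.4904, 0.1385, 0.1015]
eef_rot: [1.774, 1.571, 0.003]
force: [0.4, -0.4, -0.5]
grip_width: 0.0134
```

Run:
```python
from h import *
o=get_obs();print(o["time_s"],o["ee_pos"],o["qpos"],o["force"],o["moment"],o["grip_width"])
go(bx(-.057,0,.101),RH[0],o)
```

```text
4.55 [0.49038371 0.13853971 0.10146313] [ 2.03466824e-01  3.25215315e-01  1.74727070e+00 -3.32593645e-05
  1.06896310e+00  4.03781679e-01] [ 0.37512388 -0.41920529 -0.45597257] [-0.05918732  0.05244195  0.05196679] 0.013399132077048145
shift in cur tool [ 0.0005 -0.0003 -0.0001] in target tool [ 0.0005 -0.0003 -0.0001] rotvec [-0.18 -0.   -0.01]
```

Call:
step_arm:
  motion:
    - [[0,0,0,0,0,0],[0,0,0,0,0,0],[0,0,0,0,0,0]]

```text
time_s: 4.92
ee_pos: [0.4914, 0.1383, 0.1016]
eef_rot: [1.731, 1.568, -0.04]
force: [8.4, -1.4, -5.1]
grip_width: 0.0092
```

Run:
```python
from h import *
o=get_obs();print(o["force"],o["grip_width"])
d=[2,4]+[5]*10+[5]*7+[4,3,1.5,.9]
f=np.radians(np.concatenate([[0],np.cumsum(d)])+27.94)
b=-149.4*np.cos(f);u=149.4*np.sin(f)
print([[round(-y,1),round(x,1)] for x,y in zip(np.diff(b),np.diff(u))])
```

```text
[ 8.40161368 -1.38357366 -5.12556389] 0.009170262302424074
[[np.float64(-4.6), np.float64(2.5)], [np.float64(-8.8), np.float64(5.5)], [np.float64(-10.5), np.float64(7.7)], [np.float64(-9.8), np.float64(8.6)], [np.float64(-9.0), np.float64(9.4)], [np.float64(-8.1), np.float64(10.2)], [np.float64(-7.2), np.float64(10.9)], [np.float64(-6.2), np.float64(11.4)], [np.float64(-5.2), np.float64(11.9)], [np.float64(-4.1), np.float64(12.4)], [np.float64(-3.1), np.float64(12.7)], [np.float64(-1.9), np.float64(12.9)], [np.float64(-0.8), np.float64(13.0)], [np.float64(0.3), np.float64(13.0)], [np.float64(1.5), np.float64(13.0)], [np.float64(2.6), np.float64(12.8)], [np.float64(3.7), np.float64(12.5)], [np.float64(4.8), np.float64(12.1)], [np.float64(5.8), np.float64(11.7)], [np.float64(5.4), np.float64(8.9)], [np.float64(4.4), np.float64(6.5)], [np.float64(2.3), np.float64(3.1)], [np.float64(1.4), np.float64(1.9)]]
```

Call:
step_arm:
  motion:
    - [[-0.0045,0.0035,0,0,0,0],[-0.009,0.0055,0,0,0,0],[-0.0105,0.0075,0,0,0,0],[-0.01,0.0085,0,0,0,0],[-0.009,0.0095,0,0,0,0],[-0.008,0.01,0,0,0,0]]

```text
time_s: 5.68
ee_pos: [0.5339, 0.1297, 0.1537]
eef_rot: [-1.532, 1.569, 2.98]
force: [-9.8, 1.4, 1.9]
grip_width: 0.009
```

Run:
```python
from h import *
o=get_obs();print(o["force"],o["grip_width"],o["ee_pos"])
H=bx(.075,0,.05)
v=o["ee_pos"]+[0,0,.0188]-H;b=v@XV;print("back,up,y",b,v[2],v@YV,"r",np.hypot(b,v[2]),np.degrees(np.arctan2(v[2],-b)))
d=camera("side");cv2.imwrite("pics/b_s.png",d["pixels"][:,:,::-1])
```

```text
[-9.83340059  1.41119432  1.88645138] 0.008977514979112559 [0.53389267 0.12972181 0.15373316]
back,up,y -0.08730797846146697 0.12253316342836991 -0.00019364298994709077 r 0.15045617050420892 54.52916653970838
```

View pics/b_s.png

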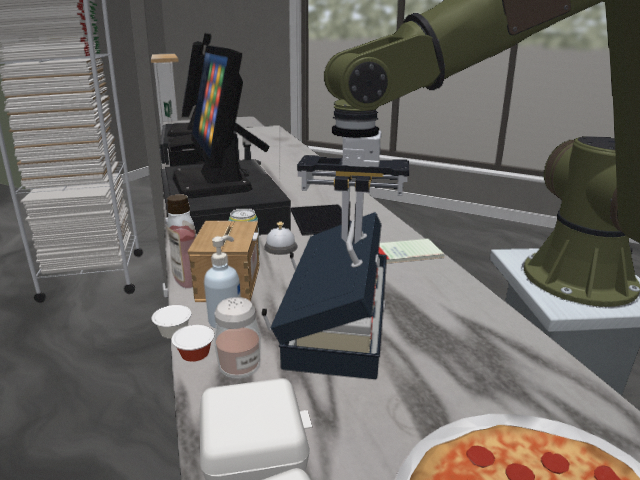

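Call:
step_arm:
  motion:
    - [[-0.007,0.011,0,0,0,0],[-0.006,0.0115,0,0,0,0],[-0.005,0.012,0,0,0,0],[-0.004,0.0125,0,0,0,0],[-0.003,0.0125,0,0,0,0],[-0.002,0.013,0,0,0,0],[-0.001,0.013,0,0,0,0],[0.0005,0.013,0,0,0,0]]

```text
time_s: 6.72
ee_pos: [0.6314, 0.1098, 0.1821]
eef_rot: [1.787, 1.569, 0.016]
force: [-6.1, 1.2, 3.1]
grip_width: 0.0093
```

Run:
```python
from h import *
o=get_obs();print(o["force"],o["grip_width"],o["ee_pos"],o["qpos"])
H=bx(.075,0,.05)
v=o["ee_pos"]+[0,0,.0188]-H;b=v@XV;print("back,up,y",b,v[2],v@YV,"r",np.hypot(b,v[2]),np.degrees(np.arctan2(v[2],-b)))
d=camera("side");cv2.imwrite("pics/c_s.png",d["pixels"][:,:,::-1])
```

```text
[-6.06237476  1.20081021  3.09622434] 0.00931957235504767 [0.63143075 0.10980885 0.18210489] [ 1.15127759e-01  5.21046923e-01  1.26693782e+00 -1.99867080e-04
  1.35165167e+00  3.15536497e-01]
back,up,y 0.01224115817185955 0.15090489373421945 -0.0006083756749713764 r 0.15140057102377305 94.63758565013623
```

View pics/c_s.png

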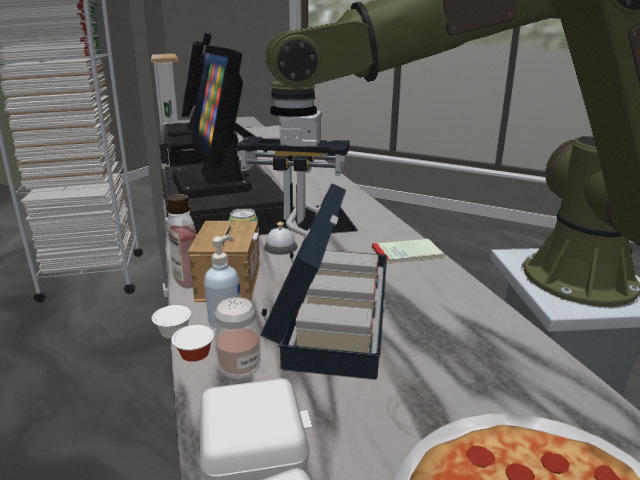

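Call:
step_arm:
  motion:
    - [[0.0015,0.0125,0,0,0,0],[0.0025,0.0125,0,0,0,0],[0.0035,0.0125,0,0,0,0],[0.005,0.012,0,0,0,0],[0.006,0.0115,0,0,0,0],[0.0055,0.008,0,0,0,0],[0.003,0.004,0,0,0,0]]

```text
time_s: 7.65
ee_pos: [0.7036, 0.0951, 0.1547]
eef_rot: [1.733, 1.567, -0.038]
force: [-0.8, -1.0, 9.6]
grip_width: 0.0094
```

Run:
```python
from h import *
o=get_obs();print(o["force"],o["grip_width"],o["ee_pos"],o["qpos"])
H=bx(.075,0,.05)
v=o["ee_pos"]+[0,0,.0188]-H;b=v@XV;print("back,up,y",b,v[2],v@YV,"r",np.hypot(b,v[2]),np.degrees(np.arctan2(v[2],-b)))
```

```text
[-0.78225826 -0.99848029  9.64747558] 0.009382084653430753 [0.70359302 0.09509698 0.1547425 ] [ 8.29618504e-02  7.04250584e-01  1.04366292e+00 -5.05381517e-04
  1.38958942e+00  2.83676236e-01]
back,up,y 0.08588727338299476 0.12354250439914631 -0.0008951296110653948 r 0.15046386317776891 124.80719060205486
```

Now the last few degrees onto the stop, slowly.

Call:
step_arm:
  motion:
    - [[0.002,0.0025,0,0,0,0],[0.002,0.002,0,0,0,0],[0.0015,0.0015,0,0,0,0],[0.001,0.001,0,0,0,0],[0,0,0,0,0,0],[0,0,0,0,0,0]]

```text
time_s: 8.4
ee_pos: [0.7107, 0.0937, 0.1491]
eef_rot: [1.739, 1.565, -0.033]
force: [2.7, -0.1, 9.2]
grip_width: 0.0091
```

Run:
```python
from h import *
o=get_obs();print(o["force"],o["grip_width"],o["ee_pos"],o["qpos"])
H=bx(.075,0,.05)
v=o["ee_pos"]+[0,0,.0188]-H;b=v@XV;print("back,up,y",b,v[2],v@YV,"r",np.hypot(b,v[2]),np.degrees(np.arctan2(v[2],-b)))
d=camera("side");cv2.imwrite("pics/d_s.png",cv2.resize(d["pixels"][120:360,200:400,::-1],None,fx=3,fy=2.5))
```

```text
[ 2.73594461 -0.07272213  9.15741032] 0.009146918825873627 [0.71073661 0.0936729  0.14906738] [ 8.02268397e-02  7.24200456e-01  1.02402388e+00 -7.04250352e-04
  1.38725817e+00  2.81022854e-01]
back,up,y 0.09317142001843534 0.1178673775023736 -0.0008918423996027897 r 0.1502452401493596 128.3255502399168
```

View pics/d_s.png

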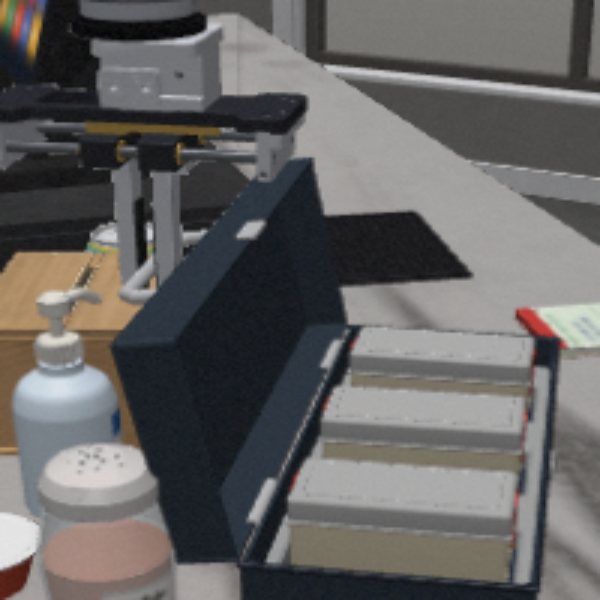

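Call:
step_arm:
  motion:
    - [[0.001,0.001,0,0,0,0],[0.001,0.001,0,0,0,0],[0,0,0,0,0,0]]

```text
time_s: 8.82
ee_pos: [0.7116, 0.0935, 0.1484]
eef_rot: [1.739, 1.567, -0.032]
force: [-12.5, -1.0, 21.0]
grip_width: 0.0095
```

Run:
```python
from h import *
o=get_obs();print(o["force"],o["grip_width"],o["ee_pos"])
H=bx(.075,0,.05)
v=o["ee_pos"]+[0,0,.0188]-H;b=v@XV;print("back,up,y",b,v[2],v@YV,"r",np.hypot(b,v[2]),np.degrees(np.arctan2(v[2],-b)))
```

```text
[-12.49544049  -1.04994707  20.97416077] 0.00947782724618192 [0.71156381 0.09354771 0.14838917]
back,up,y 0.09400712415748626 0.11718917314643211 -0.0008525270846817561 r 0.15023528778254955 128.73598195263324
```

The force rises with little movement, so the lid is on its stop. I'll open the fingers and go straight up.

Call:
step_arm:
  motion:
    - [[-0.001,-0.001,0,0,0,0],[0,0,0,0,0,0],[0,0,0,0,0,0]]
  fingers: 0.028

```text
time_s: 9.2
ee_pos: [0.71, 0.0939, 0.1451]
eef_rot: [-0.304, 1.571, -2.075]
force: [-0.8, -0.2, 0.0]
grip_width: 0.0279
```

Call:
step_arm:
  motion:
    - [[-0.01,0,0,0,0,0],[-0.03,0,0,0,0,0],[-0.04,0,0,0,0,0],[-0.04,0,0,0,0,0],[-0.01,0,0,0,0,0],[0,0,0,0,0,0]]

```text
time_s: 9.95
ee_pos: [0.7099, 0.094, 0.2752]
eef_rot: [1.811, 1.571, 0.04]
force: [0.3, -0.4, -0.7]
grip_width: 0.0285
```

Run:
```python
from h import *
o=get_obs();print(o["time_s"],o["force"],o["grip_width"],o["ee_pos"])
d=camera("side");cv2.imwrite("pics/e_s.png",d["pixels"][:,:,::-1])
d=camera("top");cv2.imwrite("pics/e_t.png",d["pixels"][:,:,::-1])
for z in(.2,.28):go(bx(0,0,z),RT[0],o)
```

```text
9.95 [ 0.2691542  -0.38607732 -0.70719021] 0.028464215556186338 [0.70991072 0.09397493 0.27524496]
shift in cur tool [ 0.0752 -0.1673 -0.0002] in target tool [ 0.0752  0.0008 -0.1673] rotvec [-9.018e+01  1.000e-02 -1.000e-02]
shift in cur tool [-0.0048 -0.1673 -0.0002] in target tool [-0.0048  0.0008 -0.1673] rotvec [-9.018e+01  1.000e-02 -1.000e-02]
```

View pics/e_s.png

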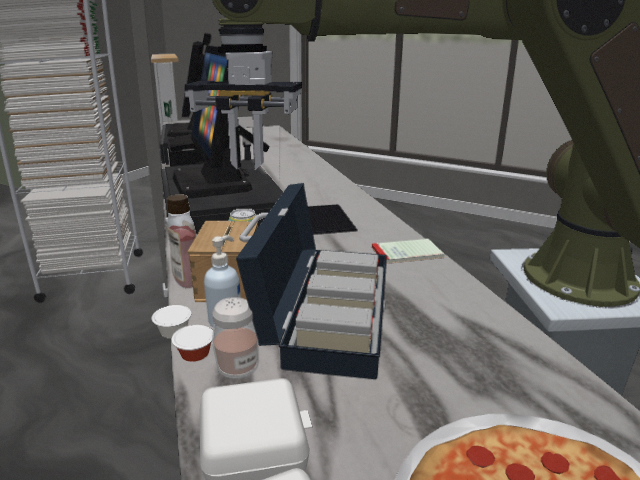

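The side view shows the lid standing back on its stop and the three tins in the box. I'll turn the tool over the box for the right tin.

Call:
step_arm:
  motion:
    - [[0,-0.055,0,0,0,0],[0,-0.056,0,0,0,0],[0,-0.056,0,0,0,0],[0,0,0,-10.2,0,0],[0,0,0,-10,0,0],[0,0,0,-10,0,0],[0,0,0,-10,0,0],[0,0,0,-10,0,0],[0,0,0,-10,0,0],[0,0,0,-10,0,0],[0,0,0,-10,0,0],[0,0,0,-10,0,0]]
  fingers: 0.076

```text
time_s: 11.55
ee_pos: [0.5458, 0.1271, 0.2739]
eef_rot: [-2.782, 1.569, -2.973]
force: [-0.2, -0.5, -0.2]
grip_width: 0.0758
```

Call:
step_arm:
  motion:
    - [[0.02,-0.05,0,0,0,0],[0.04,-0.05,0,0,0,0],[0.04,-0.006,0,0,0,0],[0.03,0,0,0,0,0],[0,0,0,0,0,0],[0,0,0,0,0,0]]

```text
time_s: 12.3
ee_pos: [0.526, 0.0246, 0.1471]
eef_rot: [0.11, 1.57, -0.086]
force: [-0.5, 0.2, -0.1]
grip_width: 0.076
```

Run:
```python
from h import *
o=get_obs();print(o["time_s"],o["force"],o["grip_width"],o["ee_pos"],o["qpos"])
d=camera("side");cv2.imwrite("pics/f_s.png",d["pixels"][:,:,::-1])
d=camera("top");cv2.imwrite("pics/f_t.png",d["pixels"][:,:,::-1])
go(bx(0,-.106,.029),RT[0],o)
```

```text
12.3 [-0.50557855  0.15805152 -0.06243268] 0.07603025515597706 [0.52596542 0.02455641 0.14711654] [-2.28941833e-02  3.03811305e-01  1.65763387e+00 -3.80699408e-05
  1.17959303e+00 -1.39711679e+00]
shift in cur tool [ 0.1181 -0.0011 -0.0006] in target tool [ 0.1181 -0.0011 -0.0005] rotvec [ 0.04  0.03 -0.  ]
```

View pics/f_s.png

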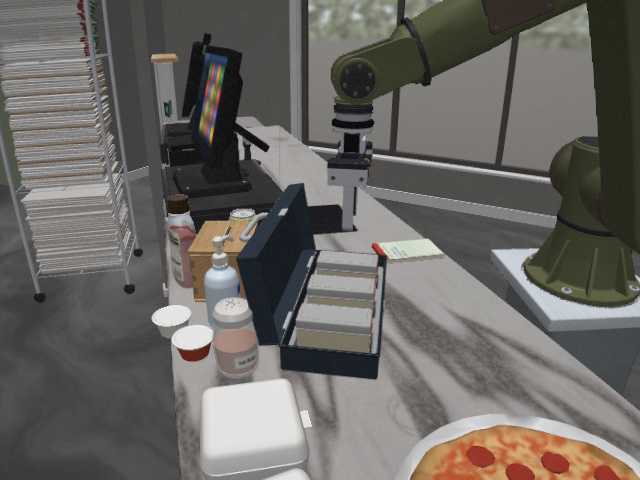

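View pics/f_t.png

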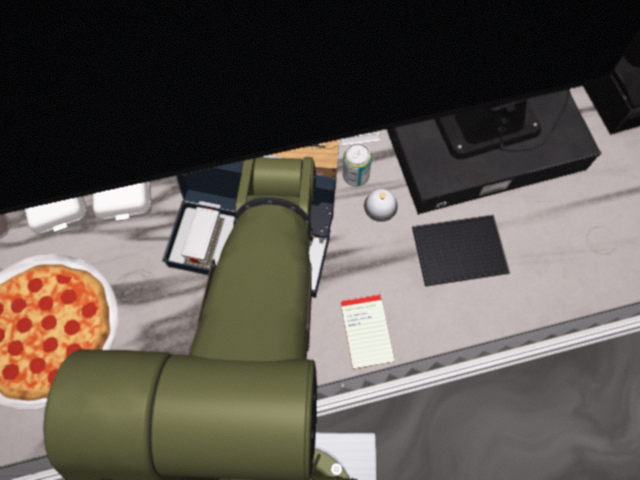

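Run:
```python
from h import *
c=camera("top");im=c["pixels"]
cv2.imwrite("pics/g.png",cv2.resize(im[180:300,160:340,::-1],None,fx=4.4,fy=4.4,interpolation=2))
d=camera("side");cv2.imwrite("pics/g2.png",cv2.resize(d["pixels"][230:380,270:400,::-1],None,fx=4,fy=4,interpolation=2))
for y in(.106,-.106):
  for n,k in(("top",c),("side",d)):
    print(y,n,[tuple(np.round(proj(k,bx(sx*.06,y+sy*.027,.072)),1)) for sx,sy in((-1,-1),(-1,1),(1,1),(1,-1))])
```

```text
0.106 top [(np.float64(204.2), np.float64(259.8)), (np.float64(180.7), np.float64(255.0)), (np.float64(196.4), np.float64(206.5)), (np.float64(219.2), np.float64(211.0))]
0.106 side [(np.float64(373.6), np.float64(307.4)), (np.float64(371.8), np.float64(325.7)), (np.float64(295.6), np.float64(318.7)), (np.float64(301.9), np.float64(301.2))]
-0.106 top [(np.float64(298.1), np.float64(279.0)), (np.float64(273.9), np.float64(274.1)), (np.float64(286.9), np.float64(224.3)), (np.float64(310.3), np.float64(228.9))]
-0.106 side [(np.float64(378.9), np.float64(252.9)), (np.float64(377.7), np.float64(264.7)), (np.float64(316.7), np.float64(260.1)), (np.float64(320.8), np.float64(248.7))]
```

View pics/g.png

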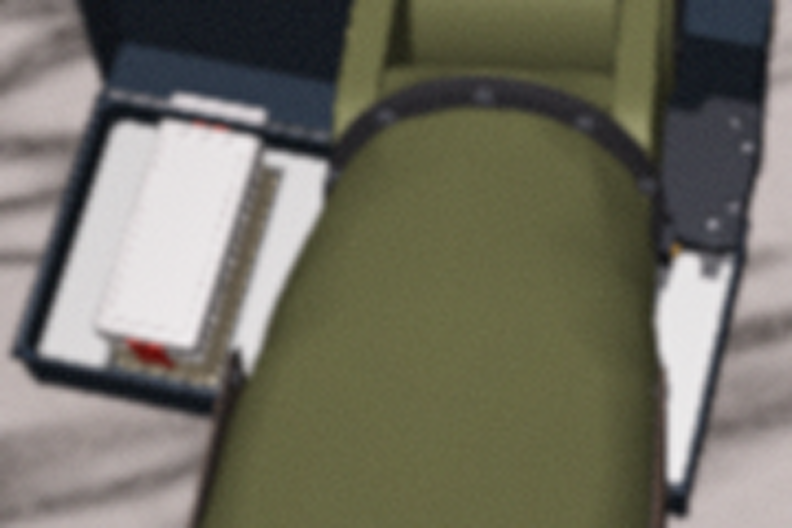

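View pics/g2.png

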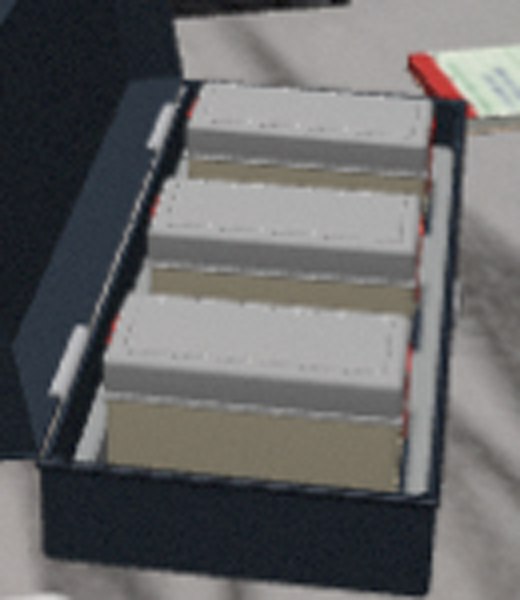

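Observed tin corners match the predicted ones within about 1 px. I'll go down and grip the right tin.

Call:
step_arm:
  motion:
    - [[0.025,-0.001,0,0,0,0],[0.035,0,0,0,0,0],[0.03,0,0,0,0,0],[0.02,0,0,0,0,0],[0.009,0,0,0,0,0],[0,0,0,0,0,0]]

```text
time_s: 13.25
ee_pos: [0.5256, 0.0235, 0.0276]
eef_rot: [-0.366, 1.571, -0.563]
force: [0.1, 0.0, 0.5]
grip_width: 0.0762
```

Call:
step_arm:
  motion:
    - [[0,0,0,0,0,0],[0,0,0,0,0,0],[0,0,0,0,0,0],[0,0,0,0,0,0],[0,0,0,0,0,0]]
  fingers: 0.04
  squeeze: 35

```text
time_s: 13.88
ee_pos: [0.5258, 0.0235, 0.028]
eef_rot: [0.359, 1.57, 0.162]
force: [-1.4, 1.1, 5.8]
grip_width: 0.0543
```

Run:
```python
from h import *
o=get_obs();print(o["time_s"],o["force"],o["moment"],o["grip_width"],o["ee_pos"])
```

```text
13.875 [-1.36934128  1.12944369  5.77103263] [ 0.2810457   0.23467406 -0.05954706] 0.054304845864586296 [0.52584048 0.02353327 0.02796028]
```

Call:
step_arm:
  motion:
    - [[-0.01,0,0,0,0,0],[-0.02,0,0,0,0,0],[-0.03,0,0,0,0,0],[-0.035,0,-0.005,0,0,0],[-0.025,0,-0.015,0,0,0],[0,0,-0.02,0,0,0],[0,0,-0.015,0,0,0],[0,0,-0.005,0,0,0],[0,0,0,0,0,0],[0,0,0,0,0,0],[0,0,0,0,0,0]]

```text
time_s: 15.25
ee_pos: [0.4669, 0.0351, 0.1472]
eef_rot: [-2.86, 1.571, -3.057]
force: [-0.5, 1.1, -2.8]
grip_width: 0.054
```

```bash
cat >> h.py <<'E'
def mom(n=4):
    F=[];M=[]
    for i in range(n):
        o=get_obs();R=Rcur(o);F.append(np.r_[o["force"]@XV,o["force"]@YV,o["force"][2]]);M.append(np.r_[o["moment"]@XV,o["moment"]@YV,o["moment"][2]])
        if i<n-1: camera("side")
    F=np.array(F);M=np.array(M)
    print(o["time_s"],"F",F.mean(0).round(2),"M boxaxes",M.mean(0).round(4),"sd",M.std(0).round(4),"grip",o["grip_width"],"tilt",(np.degrees(Ro.from_matrix(RT[0].T@R).as_rotvec())).round(2))
E
python3 - <<'E'
from h import *
mom(5)
d=camera("side");cv2.imwrite("pics/i.png",d["pixels"][:,:,::-1])
E
```

```text
15.45 F [ 0.06  0.9  -3.35] M boxaxes [0.0292 0.0288 0.0334] sd [0.022  0.0157 0.0309] grip 0.05423923615384153 tilt [-0.03  0.01 -0.  ]
```

View pics/i.png

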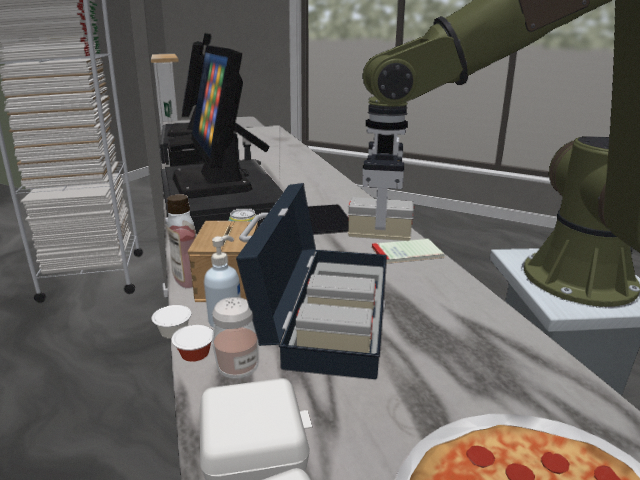

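Call:
step_arm:
  motion:
    - [[0,0,0.05,0,0,0],[0,0,-0.05,0,0,0],[0,0,0.05,0,0,0],[0,0,-0.05,0,0,0],[0,0,0.05,0,0,0],[0,0,-0.055,0,0,0],[0,0,0,0,0,0],[0,0,0,0,0,0],[0,0,0,0,0,0]]

```text
time_s: 16.62
ee_pos: [0.4624, 0.0361, 0.1479]
eef_rot: [0.18, 1.569, -0.017]
force: [0.4, 0.2, -4.4]
grip_width: 0.0541
```

```bash
python3 -c "
from h import *
mom(10);print(get_obs()['ee_pos'])"
```

```text
17.075 F [-0.11  0.06 -3.24] M boxaxes [-0.0043 -0.007   0.0054] sd [0.0294 0.0346 0.0218] grip 0.05386117861084046 tilt [-0.02 -0.    0.  ]
[0.46179139 0.03613511 0.1473427 ]
```

Call:
step_arm:
  motion:
    - [[0,0,-0.05,0,0,0],[0,0,0.05,0,0,0],[0,0,-0.05,0,0,0],[0,0,0.05,0,0,0],[0,0,-0.05,0,0,0],[0,0,0.055,0,0,0],[0,0,0,0,0,0],[0,0,0,0,0,0],[0,0,0,0,0,0]]

```text
time_s: 18.2
ee_pos: [0.4665, 0.0353, 0.1475]
eef_rot: [0.233, 1.571, 0.037]
force: [-0.3, -0.5, -2.9]
grip_width: 0.054
```

```bash
python3 -c "
from h import *
mom(10);print(get_obs()['ee_pos'])"
```

```text
18.65 F [-0.02  0.12 -3.23] M boxaxes [ 0.0045 -0.0047  0.0081] sd [0.025  0.03   0.0238] grip 0.05373107863790554 tilt [-0.03 -0.    0.  ]
[0.46664114 0.0351885  0.1473575 ]
```

The moments after the two shakes hardly differ, but the reading before shaking was noisy. I'll check with a tilt towards each end.

Call:
step_arm:
  motion:
    - [[0,0,0,0,9,0],[0,0,0,0,9,0],[0,0,0,0,9,0],[0,0,0,0,0,0],[0,0,0,0,0,0],[0,0,0,0,0,0],[0,0,0,0,-9,0],[0,0,0,0,-9,0],[0,0,0,0,-9,0],[0,0,0,0,0,0],[0,0,0,0,0,0]]

```text
time_s: 20.02
ee_pos: [0.4668, 0.0352, 0.148]
eef_rot: [2.95, 1.57, 2.753]
force: [-0.0, -0.4, -2.9]
grip_width: 0.0539
```

```bash
python3 -c "
from h import *
mom(10);print(get_obs()['ee_pos'])"
```

```text
20.475 F [ 0.06  0.17 -3.25] M boxaxes [ 0.0223 -0.001  -0.0068] sd [0.033  0.0304 0.0225] grip 0.05428029690907107 tilt [-0.02  0.03 -0.  ]
[0.46671709 0.03513757 0.14717984]
```

Call:
step_arm:
  motion:
    - [[0,0,0,0,-9,0],[0,0,0,0,-9,0],[0,0,0,0,-9,0],[0,0,0,0,0,0],[0,0,0,0,0,0],[0,0,0,0,0,0],[0,0,0,0,9,0],[0,0,0,0,9,0],[0,0,0,0,9,0],[0,0,0,0,0,0],[0,0,0,0,0,0]]

```text
time_s: 21.85
ee_pos: [0.4666, 0.0351, 0.1469]
eef_rot: [-0.066, 1.569, -0.263]
force: [0.1, -0.1, -2.9]
grip_width: 0.0539
```

```bash
python3 -c "
from h import *
mom(10);print(get_obs()['ee_pos'])"
```

```text
22.3 F [-0.24 -0.07 -3.11] M boxaxes [-0.0007 -0.0029  0.003 ] sd [0.0382 0.0285 0.0253] grip 0.053940324366801566 tilt [-0.03 -0.03  0.  ]
[0.46660315 0.03522698 0.14747219]
```

The right tin is quiet in both tests (−0.001 against −0.003 N m). I'll put it back in its pocket.

Call:
step_arm:
  motion:
    - [[0,0,0.01,0,0,0],[0,0,0.025,0,0,0],[0.01,0,0.02,0,0,0],[0.025,0,0.0055,0,0,0],[0.025,0,0,0,0,0],[0.02,0,0,0,0,0],[0,0,0,0,0,0]]

```text
time_s: 23.18
ee_pos: [0.5257, 0.0232, 0.0661]
eef_rot: [-2.953, 1.568, 3.134]
force: [-0.4, -0.4, -2.4]
grip_width: 0.054
```

```bash
python3 -c "
from h import *
o=get_obs();print(o['ee_pos'],o['force']);go([.5258,.0235,.028],RT[0],o)"
```

```text
[0.52568366 0.02321533 0.06605834] [-0.36649653 -0.3534558  -2.44030134]
shift in cur tool [0.0381 0.0003 0.0002] in target tool [0.0381 0.0003 0.0001] rotvec [ 0.02 -0.15  0.03]
```

Call:
step_arm:
  motion:
    - [[0.015,0,0,0,0,0],[0.012,0,0,0,0,0],[0.007,0,0,0,0,0],[0.004,0,0,0,0,0],[0.001,0,0,0,0,0],[0,0,0,0,0,0]]

```text
time_s: 23.92
ee_pos: [0.5261, 0.0234, 0.0286]
eef_rot: [0.171, 1.57, -0.026]
force: [-0.1, -0.2, -3.9]
grip_width: 0.0542
```

Call:
step_arm:
  motion:
    - [[0,0,0,0,0,0],[0,0,0,0,0,0],[0,0,0,0,0,0],[-0.01,0,0,0,0,0],[-0.03,0,0,0,0,0],[-0.04,0.01,0,0,0,0],[-0.02,0.04,0,0,0,0],[0,0.04,0,0,0,0],[0,0.016,0,0,0,0],[0,0,0,0,0,0]]
  fingers: 0.076

```text
time_s: 25.18
ee_pos: [0.5466, 0.1276, 0.1283]
eef_rot: [-2.354, 1.57, -2.549]
force: [0.4, -0.4, 0.3]
grip_width: 0.0759
```

Run:
```python
from h import *
o=get_obs();print(o["time_s"],o["force"],o["grip_width"],o["ee_pos"])
go(bx(0,0,.028),RT[0],o)
d=camera("side");cv2.imwrite("pics/j.png",cv2.resize(d["pixels"][150:390,230:430,::-1],None,fx=3,fy=2.5,interpolation=2))
```

```text
25.175 [ 0.4369493  -0.41778511  0.25305116] 0.0758761481297683 [0.54659346 0.12756954 0.12832915]
shift in cur tool [ 0.1003 -0.0002 -0.0005] in target tool [ 0.1003 -0.0002 -0.0006] rotvec [ 0.1  -0.01  0.01]
```

View pics/j.png

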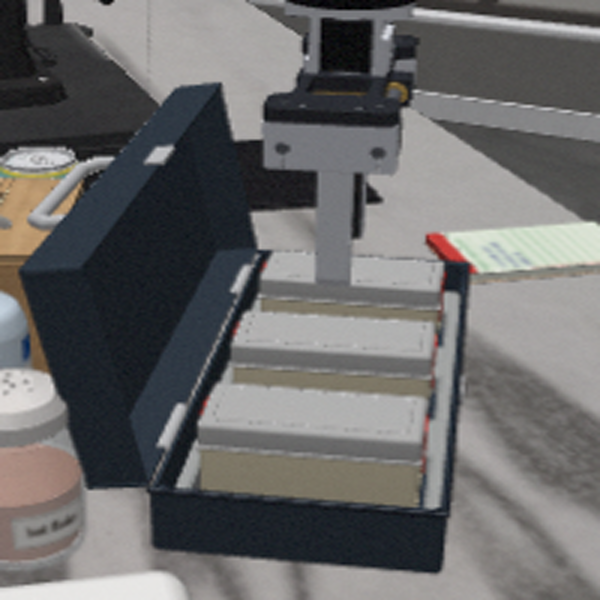

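The right tin is back in its pocket. Now the middle tin.

Call:
step_arm:
  motion:
    - [[0.025,0,0,0,0,0],[0.035,0,0,0,0,0],[0.025,0,0,0,0,0],[0.0155,0,0,0,0,0],[0,0,0,0,0,0]]

```text
time_s: 25.85
ee_pos: [0.5464, 0.1265, 0.0273]
eef_rot: [-2.742, 1.569, -2.94]
force: [0.3, 0.5, -0.0]
grip_width: 0.0759
```

Call:
step_arm:
  motion:
    - [[0,0,0,0,0,0],[0,0,0,0,0,0],[0,0,0,0,0,0],[0,0,0,0,0,0],[0,0,0,0,0,0]]
  fingers: 0.04
  squeeze: 35

```text
time_s: 26.48
ee_pos: [0.5471, 0.1275, 0.0286]
eef_rot: [0.343, 1.57, 0.146]
force: [-0.9, -0.1, 6.4]
grip_width: 0.0535
```

Call:
step_arm:
  motion:
    - [[-0.01,0,0,0,0,0],[-0.02,0,0,0,0,0],[-0.03,0,0,0,0,0],[-0.035,0,-0.005,0,0,0],[-0.025,0,-0.015,0,0,0],[0,0,-0.02,0,0,0],[0,0,-0.015,0,0,0],[0,0,-0.005,0,0,0],[0,0,0,0,0,0],[0,0,0,0,0,0]]

```text
time_s: 27.72
ee_pos: [0.4882, 0.139, 0.1477]
eef_rot: [-2.574, 1.571, -2.771]
force: [0.0, -0.4, -3.2]
grip_width: 0.0537
```

```bash
python3 -c "
from h import *
mom(6);print(get_obs()['ee_pos'])"
```

```text
27.975 F [-0.05  0.16 -3.15] M boxaxes [ 0.0096  0.0099 -0.0117] sd [0.0319 0.0234 0.0145] grip 0.053656429927141126 tilt [-0.02  0.01 -0.01]
[0.48800658 0.13896323 0.14770868]
```

Call:
step_arm:
  motion:
    - [[0,0,0.05,0,0,0],[0,0,-0.05,0,0,0],[0,0,0.05,0,0,0],[0,0,-0.05,0,0,0],[0,0,0.05,0,0,0],[0,0,-0.055,0,0,0],[0,0,0,0,0,0],[0,0,0,0,0,0],[0,0,0,0,0,0]]

```text
time_s: 29.1
ee_pos: [0.4836, 0.1399, 0.1483]
eef_rot: [0.364, 1.57, 0.167]
force: [1.1, 0.3, -2.2]
grip_width: 0.0537
```

```bash
python3 -c "
from h import *
mom(10);print(get_obs()['ee_pos'])"
```

```text
29.55 F [ 0.28 -0.28 -2.93] M boxaxes [-0.0081  0.0043 -0.0042] sd [0.0276 0.0361 0.0315] grip 0.05361143514921479 tilt [-0.02  0.   -0.  ]
[0.48301685 0.13998392 0.14782308]
```

Call:
step_arm:
  motion:
    - [[0,0,-0.05,0,0,0],[0,0,0.05,0,0,0],[0,0,-0.05,0,0,0],[0,0,0.055,0,0,0],[0,0,0,0,0,0],[0,0,0,0,0,0],[0,0,0,0,0,0]]

```text
time_s: 30.42
ee_pos: [0.4876, 0.1392, 0.148]
eef_rot: [0.465, 1.571, 0.269]
force: [-0.2, -0.6, -2.4]
grip_width: 0.0541
```

```bash
python3 -c "
from h import *
mom(10);print(get_obs()['ee_pos'])"
```

```text
30.875 F [ 0.15  0.04 -3.14] M boxaxes [ 0.0159  0.0057 -0.0073] sd [0.0402 0.018  0.0208] grip 0.05363636304709873 tilt [-0.03 -0.   -0.  ]
[0.48783313 0.13905645 0.14787883]
```

Call:
step_arm:
  motion:
    - [[0,0,0,0,-9,0],[0,0,0,0,-9,0],[0,0,0,0,-9,0],[0,0,0,0,0,0],[0,0,0,0,0,0],[0,0,0,0,0,0],[0,0,0,0,9,0],[0,0,0,0,9,0],[0,0,0,0,9,0],[0,0,0,0,0,0],[0,0,0,0,0,0]]

```text
time_s: 32.25
ee_pos: [0.4878, 0.1389, 0.1474]
eef_rot: [-0.151, 1.569, -0.348]
force: [-0.1, -0.2, -3.6]
grip_width: 0.054
```

```bash
python3 -c "
from h import *
mom(10);print(get_obs()['ee_pos'])"
```

```text
32.7 F [ 0.06  0.15 -3.08] M boxaxes [ 0.0057 -0.0097 -0.008 ] sd [0.0354 0.0407 0.0264] grip 0.05401824137246168 tilt [-0.04 -0.03  0.  ]
[0.48780628 0.13913654 0.14796865]
```

The middle tin is quiet too: all readings are within ±0.01 N m. I'll put it back and take the left one.

Call:
step_arm:
  motion:
    - [[0,0,0.01,0,0,0],[0,0,0.025,0,0,0],[0.01,0,0.02,0,0,0],[0.025,0,0.005,0,0,0],[0.025,0,0,0,0,0],[0.02,0,0,0,0,0],[0,0,0,0,0,0]]

```text
time_s: 33.58
ee_pos: [0.5464, 0.127, 0.0665]
eef_rot: [-2.758, 1.568, -2.955]
force: [-0.0, 0.8, -2.4]
grip_width: 0.0539
```

```bash
python3 -c "
from h import *
o=get_obs();print(o['ee_pos'],o['force']);go([.5471,.1275,.028],RT[0],o)"
```

```text
[0.54639807 0.12700536 0.06649178] [-0.00539972  0.76272796 -2.44527477]
shift in cur tool [0.0385 0.0007 0.0007] in target tool [0.0385 0.0006 0.0006] rotvec [ 0.02 -0.14  0.06]
```

Call:
step_arm:
  motion:
    - [[0.015,0.0005,0.0005,0,0,0],[0.012,0,0,0,0,0],[0.007,0,0,0,0,0],[0.004,0,0,0,0,0],[0.001,0,0,0,0,0],[0,0,0,0,0,0]]

```text
time_s: 34.33
ee_pos: [0.5475, 0.1278, 0.0291]
eef_rot: [0.374, 1.57, 0.177]
force: [-0.3, 0.4, -3.7]
grip_width: 0.054
```

Call:
step_arm:
  motion:
    - [[0,0,0,0,0,0],[0,0,0,0,0,0],[0,0,0,0,0,0],[-0.01,0,0,0,0,0],[-0.03,0,0,0,0,0],[-0.04,0.01,0,0,0,0],[-0.02,0.04,0,0,0,0],[0,0.04,0,0,0,0],[0,0.016,0,0,0,0],[0,0,0,0,0,0]]
  fingers: 0.076

```text
time_s: 35.58
ee_pos: [0.5678, 0.2319, 0.1287]
eef_rot: [-2.417, 1.57, -2.612]
force: [-0.5, -1.1, -0.9]
grip_width: 0.0759
```

Run:
```python
from h import *
o=get_obs();print(o["time_s"],o["force"],o["grip_width"],o["ee_pos"])
go(bx(0,.106,.028),RT[0],o)
d=camera("side");cv2.imwrite("pics/k.png",cv2.resize(d["pixels"][150:390,230:430,::-1],None,fx=3,fy=2.5,interpolation=2))
```

```text
35.575 [-0.4986425  -1.05334995 -0.86996596] 0.07586454067952322 [0.56782399 0.23185497 0.12866525]
shift in cur tool [ 0.1007 -0.0006 -0.0009] in target tool [ 0.1007 -0.0006 -0.001 ] rotvec [ 0.09 -0.02  0.02]
```

View pics/k.png

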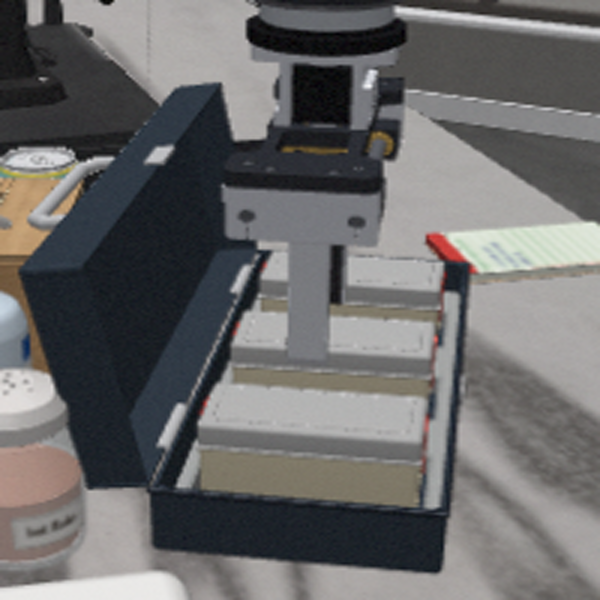

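Both quiet tins stand in their pockets. Now the left tin.

Call:
step_arm:
  motion:
    - [[0.025,0,-0.001,0,0,0],[0.035,0,0,0,0,0],[0.025,0,0,0,0,0],[0.0155,0,0,0,0,0],[0,0,0,0,0,0]]

```text
time_s: 36.25
ee_pos: [0.5668, 0.231, 0.0278]
eef_rot: [-2.569, 1.569, -2.766]
force: [-0.3, -0.9, 0.1]
grip_width: 0.076
```

Call:
step_arm:
  motion:
    - [[0,0,0,0,0,0],[0,0,0,0,0,0],[0,0,0,0,0,0],[0,0,0,0,0,0],[0,0,0,0,0,0]]
  fingers: 0.04
  squeeze: 35

```text
time_s: 36.88
ee_pos: [0.5674, 0.2319, 0.0291]
eef_rot: [0.337, 1.57, 0.14]
force: [-1.5, -1.4, 6.4]
grip_width: 0.0538
```

Call:
step_arm:
  motion:
    - [[-0.01,0,0,0,0,0],[-0.02,0,0,0,0,0],[-0.03,0,0,0,0,0],[-0.035,0,-0.005,0,0,0],[-0.025,0,-0.015,0,0,0],[0,0,-0.02,0,0,0],[0,0,-0.015,0,0,0],[0,0,-0.005,0,0,0],[0,0,0,0,0,0],[0,0,0,0,0,0]]

```text
time_s: 38.12
ee_pos: [0.5086, 0.2434, 0.1482]
eef_rot: [-2.345, 1.571, -2.542]
force: [-0.5, 0.1, -2.9]
grip_width: 0.0539
```

```bash
python3 -c "
from h import *
mom(6);print(get_obs()['ee_pos'])"
```

```text
38.375 F [-0.    0.1  -3.22] M boxaxes [0.0237 0.0071 0.0161] sd [0.0333 0.0216 0.0381] grip 0.053539487290496374 tilt [-0.02  0.01 -0.01]
[0.50834275 0.24348994 0.14818536]
```

Call:
step_arm:
  motion:
    - [[0,0,0.05,0,0,0],[0,0,-0.05,0,0,0],[0,0,0.05,0,0,0],[0,0,-0.05,0,0,0],[0,0,0.05,0,0,0],[0,0,-0.055,0,0,0],[0,0,0,0,0,0],[0,0,0,0,0,0],[0,0,0,0,0,0]]

```text
time_s: 39.5
ee_pos: [0.504, 0.2445, 0.1488]
eef_rot: [0.472, 1.57, 0.275]
force: [-0.0, 0.4, -4.2]
grip_width: 0.0537
```

```bash
python3 -c "
from h import *
mom(10);print(get_obs()['ee_pos'])"
```

```text
39.95 F [ 0.17  0.01 -3.45] M boxaxes [ 0.0148 -0.0139  0.0006] sd [0.0292 0.0187 0.0191] grip 0.05363397703676737 tilt [-0.02  0.   -0.  ]
[0.50333937 0.24454233 0.14832466]
```

Call:
step_arm:
  motion:
    - [[0,0,-0.05,0,0,0],[0,0,0.05,0,0,0],[0,0,-0.05,0,0,0],[0,0,0.055,0,0,0],[0,0,0,0,0,0],[0,0,0,0,0,0],[0,0,0,0,0,0]]

```text
time_s: 40.83
ee_pos: [0.5078, 0.2438, 0.1485]
eef_rot: [0.96, 1.571, 0.764]
force: [0.1, -0.5, -4.0]
grip_width: 0.054
```

```bash
python3 -c "
from h import *
mom(10);print(get_obs()['ee_pos'])"
```

```text
41.275 F [ 0.27  0.06 -3.58] M boxaxes [0.0068 0.0256 0.01  ] sd [0.0347 0.0244 0.0338] grip 0.05350658038599272 tilt [-0.03 -0.    0.  ]
[0.50818404 0.24359887 0.14838469]
```

The difference is 0.04 N m in the expected sense. Tilts either way will confirm.

Call:
step_arm:
  motion:
    - [[0,0,0,0,9,0],[0,0,0,0,9,0],[0,0,0,0,9,0],[0,0,0,0,0,0],[0,0,0,0,0,0],[0,0,0,0,0,0],[0,0,0,0,-9,0],[0,0,0,0,-9,0],[0,0,0,0,-9,0],[0,0,0,0,0,0],[0,0,0,0,0,0]]

```text
time_s: 42.65
ee_pos: [0.5082, 0.2438, 0.149]
eef_rot: [2.635, 1.57, 2.438]
force: [0.5, -0.1, -3.6]
grip_width: 0.0543
```

```bash
python3 -c "
from h import *
mom(14);print(get_obs()['ee_pos'])"
```

```text
43.3 F [ 0.19  0.21 -3.52] M boxaxes [0.0077 0.0249 0.003 ] sd [0.0304 0.0171 0.0317] grip 0.05376338056274815 tilt [-0.02  0.01 -0.  ]
[0.50821421 0.24356816 0.14833068]
```

Call:
step_arm:
  motion:
    - [[0,0,0,0,-9,0],[0,0,0,0,-9,0],[0,0,0,0,-9,0],[0,0,0,0,0,0],[0,0,0,0,0,0],[0,0,0,0,0,0],[0,0,0,0,9,0],[0,0,0,0,9,0],[0,0,0,0,9,0],[0,0,0,0,0,0],[0,0,0,0,0,0]]

```text
time_s: 44.68
ee_pos: [0.5082, 0.2434, 0.148]
eef_rot: [-0.191, 1.57, -0.388]
force: [-1.1, 0.0, -3.3]
grip_width: 0.0538
```

```bash
python3 -c "
from h import *
mom(14);print(get_obs()['ee_pos'])"
```

```text
45.325 F [-0.02  0.19 -3.61] M boxaxes [ 0.0066 -0.0149  0.0132] sd [0.0324 0.0402 0.039 ] grip 0.05397256363181478 tilt [-0.03 -0.   -0.  ]
[0.50818224 0.24360417 0.14832849]
```

The difference between ends is 0.040 ± 0.009 N m. That is clearly moving, but half the stated 0.08. I'll repeat once with steeper, longer tilts.

Call:
step_arm:
  motion:
    - [[0,0,0,0,10.5,0],[0,0,0,0,10.5,0],[0,0,0,0,10.5,0],[0,0,0,0,0,0],[0,0,0,0,0,0],[0,0,0,0,0,0],[0,0,0,0,0,0],[0,0,0,0,-10.5,0],[0,0,0,0,-10.5,0],[0,0,0,0,-10.5,0],[0,0,0,0,0,0],[0,0,0,0,0,0]]

```text
time_s: 46.82
ee_pos: [0.5083, 0.2437, 0.1489]
eef_rot: [2.928, 1.569, 2.731]
force: [-0.2, 0.6, -4.3]
grip_width: 0.0539
```

```bash
python3 -c "
from h import *
T=[]
for i in range(3):
    mom(5);T.append(get_obs()['tau'][4])
print(T,get_obs()['ee_pos'])"
```

```text
47.025 F [-0.09 -0.23 -3.8 ] M boxaxes [0.0069 0.0229 0.008 ] sd [0.0325 0.0385 0.0153] grip 0.05374221329511767 tilt [ 0.02  0.09 -0.02]
47.225 F [-0.09  0.32 -3.57] M boxaxes [ 0.0314  0.0414 -0.0159] sd [0.0142 0.0259 0.0216] grip 0.05388575753347099 tilt [-0.    0.04 -0.02]
47.425 F [ 0.48 -0.1  -2.96] M boxaxes [ 0.0104  0.0338 -0.012 ] sd [0.0297 0.0294 0.0367] grip 0.053707878091485195 tilt [-0.02  0.01 -0.  ]
[np.float64(0.08642274420708418), np.float64(0.060846253763884306), np.float64(0.05131519166752696)] [0.50824847 0.2435708  0.14831469]
```

Call:
step_arm:
  motion:
    - [[0,0,0,0,-10.5,0],[0,0,0,0,-10.5,0],[0,0,0,0,-10.5,0],[0,0,0,0,0,0],[0,0,0,0,0,0],[0,0,0,0,0,0],[0,0,0,0,0,0],[0,0,0,0,10.5,0],[0,0,0,0,10.5,0],[0,0,0,0,10.5,0],[0,0,0,0,0,0],[0,0,0,0,0,0]]

```text
time_s: 48.92
ee_pos: [0.5081, 0.2434, 0.1478]
eef_rot: [-0.273, 1.569, -0.47]
force: [-0.3, 0.0, -3.5]
grip_width: 0.0537
```

```bash
python3 -c "
from h import *
T=[]
for i in range(3):
    mom(5);T.append(get_obs()['tau'][4])
print(T,get_obs()['ee_pos'])
go([.556,-.360,.16],RT[0])"
```

```text
49.125 F [-0.29 -0.04 -3.46] M boxaxes [ 0.0095 -0.0115  0.0138] sd [0.0195 0.0491 0.0168] grip 0.05359694070222679 tilt [-0.08 -0.07  0.  ]
49.325 F [ 0.06  0.16 -3.04] M boxaxes [ 0.0132 -0.0212 -0.014 ] sd [0.0138 0.0342 0.0365] grip 0.054150499236624364 tilt [-0.05 -0.03  0.01]
49.525 F [ 0.17  0.02 -2.83] M boxaxes [ 0.0078 -0.0319 -0.0022] sd [0.0273 0.0366 0.0093] grip 0.053737607464792406 tilt [-0.03 -0.01  0.  ]
[np.float64(0.050676846876740456), np.float64(0.07682742783799767), np.float64(0.08622970897704363)] [0.5082176  0.24361092 0.14838122]
shift in cur tool [-0.0116 -0.5826  0.1649] in target tool [-0.0116 -0.5825  0.1651] rotvec [ 0.03  0.01 -0.  ]
```

The coins clearly move in the left tin: +0.033 against −0.022 N m, in the right sense, while the other two tins stayed constant. I'll carry it over the mat, clear of the lid.

Call:
step_arm:
  motion:
    - [[-0.011,-0.02,0,0,0,0],[-0.011,-0.04,0,0,0,0],[-0.011,-0.055,0,0,0,0],[0,-0.055,0,0,0,0],[0,-0.055,0,0,0,0],[0,-0.055,0,0,0,0],[0,-0.055,0,0,0,0],[0,-0.055,0,0,0,0],[0,-0.055,0,0,0,0],[0,-0.055,0,0,0,0],[0,-0.05,0,0,0,0],[0,-0.0325,0,0,0,0]]

```text
time_s: 51.02
ee_pos: [0.3928, -0.33, 0.1819]
eef_rot: [-0.869, 1.57, -1.067]
force: [0.0, 0.6, -2.6]
grip_width: 0.054
```

Run:
```python
from h import *
o=get_obs();print(o["time_s"],o["force"],o["grip_width"],o["ee_pos"],o["qpos"])
go([.556,-.360,.181],RT[0],o)
c=camera("top");im=c["pixels"]
cv2.imwrite("pics/m.png",im[:,:,::-1])
print("base edge",onz(c,418,208,.05),onz(c,600,157,.05))
```

```text
51.025 [ 0.04694706  0.56323279 -2.6048376 ] 0.053979719422935744 [ 0.39278469 -0.33004785  0.18194987] [-7.70097414e-01  2.38347060e-01  1.65543878e+00 -2.48498845e-04
  1.24703782e+00 -2.14219520e+00]
shift in cur tool [0.001  0.0028 0.1659] in target tool [0.0009 0.0026 0.1659] rotvec [-0.08  0.03  0.04]
base edge [ 0.64285886 -0.26142032  0.05      ] [ 0.78243562 -0.70461959  0.05      ]
```

View pics/m.png

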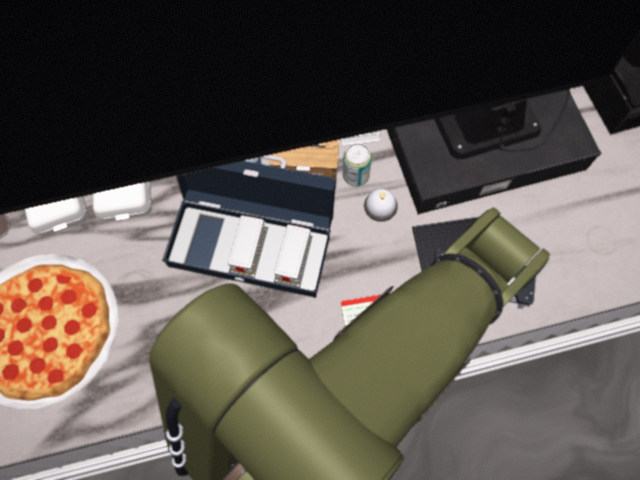

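The top view shows two tins in their pockets, the lid back, and the left pocket empty near (205,240). Now the last move over the mat's middle.

Call:
step_arm:
  motion:
    - [[0,0,0.015,0,0,0],[0,0,0.03,0,0,0],[0.001,0.0025,0.035,0,0,0],[0,0,0.035,0,0,0],[0,0,0.025,0,0,0],[0,0,0.015,0,0,0],[0,0,0.008,0,0,0],[0,0,0.003,0,0,0],[0,0,0,0,0,0],[0,0,0,0,0,0],[0,0,0,0,0,0]]

```text
time_s: 52.45
ee_pos: [0.5574, -0.3577, 0.1805]
eef_rot: [-0.596, 1.571, -0.793]
force: [-0.5, -0.8, -2.7]
grip_width: 0.0541
```

Run:
```python
from h import *
o=get_obs();print(o["time_s"],o["force"],o["grip_width"],o["ee_pos"],o["joint_vel"].round(3))
go([.556,-.360,.181],RT[0],o)
d=camera("side");cv2.imwrite("pics/n.png",cv2.resize(d["pixels"][60:300,180:440,::-1],None,fx=3,fy=2.5,interpolation=2))
c=camera("top");cv2.imwrite("pics/n2.png",c["pixels"][:,:,::-1])
P=o["ee_pos"].copy();
for z in(.158,.224):
  print([tuple(np.round(proj(d,P*[1,1,0]+[0,0,z]+sx*.06*XV+.027*YV),1)) for sx in(-1,1)])
```

```text
52.45 [-0.54830762 -0.83186594 -2.66557362] 0.05413289922334589 [ 0.55738225 -0.35773158  0.18053602] [ 0.     0.001 -0.003 -0.    -0.001 -0.   ]
shift in cur tool [-0.0005 -0.0025 -0.0009] in target tool [-0.0005 -0.0025 -0.0009] rotvec [0.01 0.01 0.  ]
[(np.float64(344.4), np.float64(168.7)), (np.float64(298.9), np.float64(166.5))]
[(np.float64(345.1), np.float64(143.5)), (np.float64(298.7), np.float64(141.6))]
```

View pics/n.png

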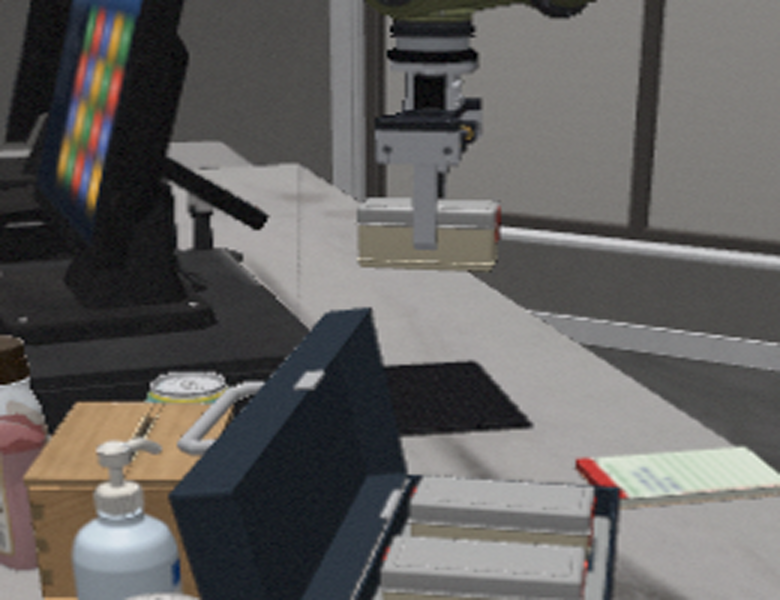

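View pics/n2.png

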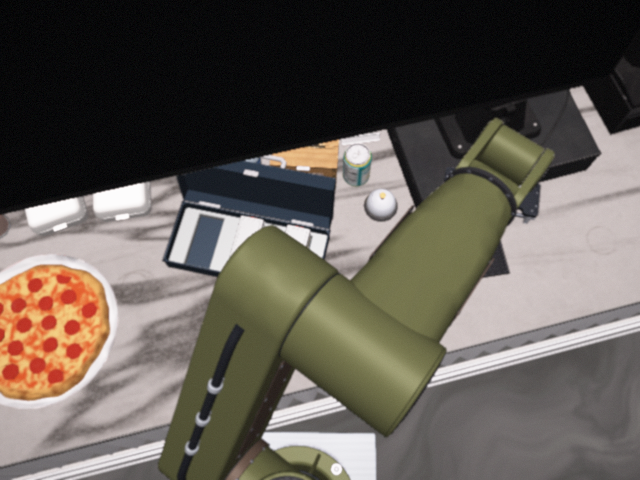

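The tin is level, and its lower edge at about (298–344, 167) matches a height of 0.158 m. It is within about 3 mm of the mat's centre, so I'm handing in.

```bash
python3 -c "
from station import ticket,get_obs
print(get_obs()['time_s']);print(ticket.hand_in())"
```

```text
52.55
the job is handed in; nothing more can be done
None
```

I lifted the lid by its bow handle onto its stop, found that the left tin is the one with loose coins, and handed in while holding it over the change mat. The job took 52.6 s of the 72 s allowed.

- **Lid:** On the stop, the push on the handle rose to about 24 N and the lid hardly moved further. Later pictures show it still standing back.
- **Quiet tins:** I shook the right and middle tins end to end, tilted each as a check, and put both back in their own pockets. Their moment changed by less than about 0.015 N m from end to end, which is within the noise. The right tin's one short reading before shaking was off (0.029 N m), but the two shakes and two tilts after it showed no change.
- **Rattling tin:** The left tin's moment switched sign with every shake and tilt. It read about +0.025 to +0.033 N m with the coins at the far end and −0.014 to −0.022 N m at the near end.
- **A figure that disagreed:** That end-to-end difference of 0.04 to 0.055 N m is less than the stated 0.08 N m. It was still several times the noise, always in the right direction, and neither of the other tins showed it.
- **Last check:** The tin is level to within 0.1°, its bottom is about 15 cm above the mat, and it is about 3 mm from the mat's measured centre. The grip is holding at 54 mm opening. The last pictures show nothing else disturbed. The arm hides the order pad in the last top view, but the side view shows it in place.

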